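Back off a sample-cup clamp by rolling its knurled screw head

TASK

Release the cup clamp that holds a sample cup: rest a fingertip on the knurled head of its screw and roll it round, stroke after stroke, anticlockwise seen from the knurled end, until it stands two full turns from tight. The pin on the head points straight up when tight; the screw starts less than one turn loose, so stop when the pin comes up for the second time, to within a sixth of a turn. Turn it only by the head, without pushing the jaw; grip and lift nothing, and leave the cup, the empty clamp and the other things undisturbed.

Things in the scene. Friction and masses are not known exactly. Their poses are not given: they have to be found in the camera images.
- cup_clamp: small aluminium screw clamp, fixed to the worktop, that HOLDS a sample cup between its jaws. Origin: centre under its base plate; x runs along the screw, from the knurled head (-x) to the fixed jaw (+x); z up. Base plate x -78..+50, y +-38 mm, 8 mm thick; bearing block and jaws at most 52 mm high, lower than the knurled head.
- cup_clamp_rim_top (a point): on the clamp with the cup: uppermost point of the knurled head's rim at mid-width, 61 mm above the worktop, 89 mm from the clamp's origin towards its -x (fixed, does not turn). The head: steel cylinder, 34 mm diameter over 30 fine lengthwise ridges, 22 mm wide, level axis along the clamp's x at 44 mm height; stays in place as it turns; the clamp's highest part.
- cup_clamp_screw (a joint): rad; 0 = tight (stop; the dark pin, 7 mm thick, 12 mm long, 10.5 mm off axis on the head's end face, is up), grows as loosened, one turn 6.28, far stop 22; starts 0 to 5.6. Loosening moves the rim's top to the clamp's +y. Drag about 1.2 N at the rim; stays where left. A fingertip pressed lightly down on the rim drives it by friction like a rack on a pinion (17 mm per rad).
- cup_clamp_jaw: moving jaw of the clamp with the cup, between cup and bearing block, 62 mm wide, top 50 mm above the worktop. The screw draws it back 4 mm a turn; not to be pushed by hand. Its origin coincides with the clamp's origin at screw angle 0.
- held_cup: clear portion cup with cereal, 46 mm across the rim, 45 mm tall, 30 g, standing loose on the clamp's base plate between the jaws (rim 53 mm above the worktop). Origin: centre of its underside, above the clamp's origin.
- spare_clamp: second clamp of the same make, EMPTY (no cup between its jaws), fixed to the worktop; not to be turned. Origin: centre under its base plate; x runs along the screw, from the knurled head (-x) to the fixed jaw (+x); z up. Base plate x -78..+50, y +-38 mm, 8 mm thick; bearing block and jaws at most 52 mm high, lower than the knurled head.
- spare_clamp_rim_top (a point): the same point as on the other clamp, on the empty clamp's knurled head, 61 mm above the worktop
- spare_clamp_screw (a joint): screw angle of the empty clamp, rad, as on the other clamp; starts 0 to 0.5; not to be turned
- cup_a: clear portion cup with cereal, 46 mm across, 45 mm tall, standing loose on the worktop; bystander, origin at the centre of its underside
- cup_b: clear portion cup with a prepared sample, 46 mm across, 45 mm tall, loose; bystander, origin at the centre of its underside
- spoon: teaspoon, 138 mm long, lying loose; bystander, origin at the centre of its underside
- rubber: eraser in a card sleeve, 20 x 42 x 13 mm, loose; bystander, origin at the centre of its underside

How it is judged:
On the way:
1. the screw of the clamp that holds the cup passes one full turn from tight, with a fingertip on the knurled head (value of joint cup_clamp_screw between 6 and 9.5 rad and contact force between the fingers and cup_clamp above 0.3 N), for 0.05 s.
At the end, for the whole second after the job is handed in: The cup clamp's screw reads 11.5 to 13.6 rad (two turns from tight, a sixth of a turn either way) and is still; the empty clamp's reads under 1.0; the cup stands upright (0.2 rad) on the base plate within 15 mm of its place; no bystander has moved over 30 mm (value of joint cup_clamp_screw between 11.5 and 13.6 rad and velocity of joint cup_clamp_screw between -0.1 and 0.1 rad/s and value of joint spare_clamp_screw below 1 rad and horizontal distance between held_cup and cup_clamp below 0.015 m and angle between held_cup's own z axis and vertical below 0.2 rad and height (world z) of held_cup below 0.015 m and distance of each of cup_a, cup_b, spoon, rubber from where it was at the start of the episode below 0.03 m); the robot touches nothing.
It fails at once if the empty clamp's screw is turned (value of joint spare_clamp_screw above 1 rad).
It fails at once if the jaw is pushed instead of the knurled head being turned (contact force between any of the arm, the fingers and cup_clamp_jaw above 3 N).
It fails at once if the cup is lifted, tipped or pushed out of its place (height (world z) of held_cup above 0.02 m or angle between held_cup's own z axis and vertical above 0.35 rad or horizontal distance between held_cup and cup_clamp above 0.02 m).
It fails at once if a bystander is disturbed or lifted (distance of any of cup_a, cup_b, spoon, rubber from where it was at the start of the episode above 0.03 m).
It also fails if it takes over 54 s, if anything falls off the work surface, if the arm or the gripper's body presses on something with over 40 N, if the wrist force passes 120 N, or if a joint passes its speed limit or range.

ROBOT

A 6-joint arm with a two-finger parallel gripper is mounted at the origin on the work surface; the furniture and walls round the work are solid. World frame = base frame: x ahead of the robot, y to its left, z up, the work surface at z = 0. Lengths are in m, angles in rad, forces in N, time in s.
With the tool pointing down it reaches from about 0.275 to 0.825 m from the base axis. Payload 5.2 kg.
Tool frame: the origin (TCP) lies midway between the tips of the shut fingers; the grasp point (between the pads) lies 19 mm behind it; z points along the fingers, y is the line along which they close (so a half turn about z gives the same grasp; the last joint's range is limited). The gripper opens to 93 mm and grips with 3 to 60 N. Pads are 15 mm wide; open, the fingers measure 128 mm over their backs; the gripper's body (75 mm by 188 mm) begins 65 mm behind the grasp point.
Start: joints at [0.566, 0.259, 1.535, -0, 1.348, -0.203], TCP at [0.395, 0.382, 0.219] pointing down, gripper open.
Joint ranges: [-3.14, 3.14], [-0.91, 2.08], [0.19, 2.58], [-1.22, 4.36], [0.22, 2.71], [-3.12, 3.12]. Speed limits (rad/s): [2.57, 2.57, 3.14, 3.14, 3.14, 3.14].

INTERFACE

Orientations are given as a unit quaternion [w, x, y, z].
In Python, from workcell import env gives the robot as it stands.
- The arm moves only by the shell command python3 steer.py 'ROWS'. ROWS is a JSON object with one list for each field, all of the same length, 1 to 12, a row being the entries at one place: dx, dy, dz (the shift in a scale on which 1.0 is 0.25 m), ax, ay, az (a rotation vector in parts of the range, where 1.0 means pi rad), jaw (the finger opening in m); each row is the pose to reach, as a shift and turn from the pose commanded when the command began, along the tool's axes at that moment; what a row does not reach only later rows make up. A row lasts 1/10 s, in which the tool goes at most 0.05 m and 0.15 rad, less where a joint would pass 70% of its speed; a pose out of reach is approached as far as the arm can. The fingers move at their own pace and stop on an object; the grip force is fixed at half the most. Time passes only in rows, so rows that do not move let the fingers close. It prints the time, the measured TCP pose, the force, the opening and the grip force at its end. A shift or turn number past 1, either way, is cut back to 1. Input that does not fit is refused with a message, and nothing moves.
- env.sense(): the state, without advancing time (a new reading comes with each control period).
- env.grab_frame(name): name is "scene" or "top" or "wrist"; returns the picture (384x512x3 uint8, blue, green, red); there is no depth.
- env.camera_model(name): a dict with "fov_y" (degrees; the focal length in pixels is half the picture's height over the tangent of half this angle, whatever the lens; pixels are square), "cx", "cy" (the principal point, pixels), "R" (3x3) and "t" (3): a world point X has camera coordinates R X + t. Camera axes: x right, y down, z forward; pixel columns grow to the right and rows downward; lengths in m; the calibration is good to about 2 mm. The wrist camera is an equidistant fisheye: a pixel r from the principal point sees the ray r / f radians off the axis. A picture is of the moment at which its call begins: read the wrist's pose just before it. camera_model takes no time and is no camera call; for the wrist camera it gives the pose at the moment of the call.
- env.sign_off(): hands the job in; it is judged then, once.
The state is a dict: "time": time; "joint_positions": joint angles; "qd": joint speeds; "joint_efforts": joint torques, N m; "tcp_pos": TCP position; "tcp_rot": TCP orientation; "ft_force": force on the tool from outside, world axes, zero at the start; "ft_torque": the same for the moment, N m; "width": finger opening in m; "grip_force": force on a finger pad.
Only numpy, scipy, OpenCV 4.12 (cv2) and the standard library are available. Lean on these libraries where they do the work, as an engineer would, in place of code of your own. Each camera call takes 0.05 s, during which the arm holds its last target. There are 200 camera calls.

## Working session

There is one attempt and no reset: what is moved stays moved. The work goes in short steps, Python scripts to look and compute and a shell command to move; the robot and the scene stay as the last step left them, time stands still between calls to the robot, and variables do not carry over. Pictures are saved under pics/ and viewed, at most 10 in all, crops included, and the job is handed in when it is done.

```bash
ls; mkdir -p pics; python3 - <<'E'
from workcell import env
import cv2,numpy as np
for n in("top","scene"):
    im=env.grab_frame(n); cv2.imwrite(f"pics/{n}0.png",im)
    m=env.camera_model(n); print(n,m)
s=env.sense(); print(s["time"],s["tcp_pos"],s["tcp_rot"],s["width"])
E
```

```text
pics
steer.py
workcell.py
top {'fov_y': 48.45710442890512, 'cx': 251.31817648240093, 'cy': 195.07417962633147, 'R': array([[ 0.00985308, -0.99933457,  0.0351188 ],
       [-0.99714589, -0.01244838, -0.07446545],
       [ 0.07485307, -0.03428486, -0.99660502]]), 't': array([0.22976207, 0.35811368, 0.95172584])}
scene {'fov_y': 47.63828020419548, 'cx': 250.14287655341008, 'cy': 191.20806151988887, 'R': array([[-0.56304538, -0.82624999, -0.01705468],
       [-0.59317329,  0.41841305, -0.68780518],
       [ 0.57543492, -0.37714914, -0.72569496]]), 't': array([0.43404898, 0.16825105, 0.86266989])}
0.1 [0.39478673 0.38224134 0.21791186] [-4.65330246e-04  3.90220895e-01  9.20720899e-01 -6.80293327e-04] 0.09291429761370665
```

View pics/top0.png

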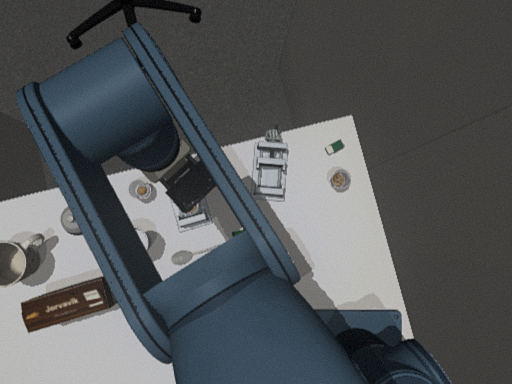

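View pics/scene0.png

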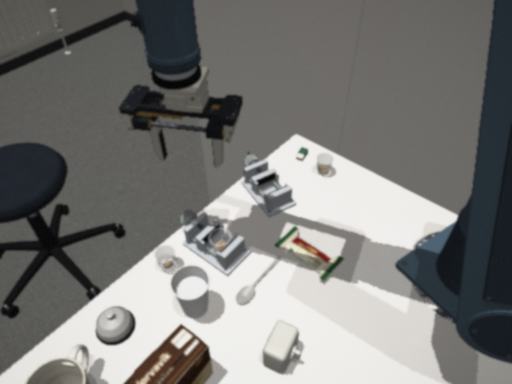

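```bash
python3 - <<'E'
from workcell import env
import cv2,numpy as np
im=cv2.imread("pics/scene0.png")[185:285,150:270]
a=cv2.resize(im,None,fx=6,fy=6,interpolation=cv2.INTER_CUBIC); cv2.imwrite("pics/sc.png",a)
m=env.camera_model("wrist"); print(m)
cv2.imwrite("pics/w0.png",env.grab_frame("wrist"))
E
```

```text
{'fov_y': 65.70646984690485, 'cx': 252.9772272348845, 'cy': 190.16913612419947, 'R': array([[ 7.18935675e-01,  6.95076588e-01, -1.79703057e-04],
       [ 6.74177176e-01, -6.97255904e-01,  2.43555620e-01],
       [ 1.69164510e-01, -1.75221976e-01, -9.69886915e-01]]), 't': array([-0.54975659, -0.02818427,  0.38896901])}
```

View pics/sc.png

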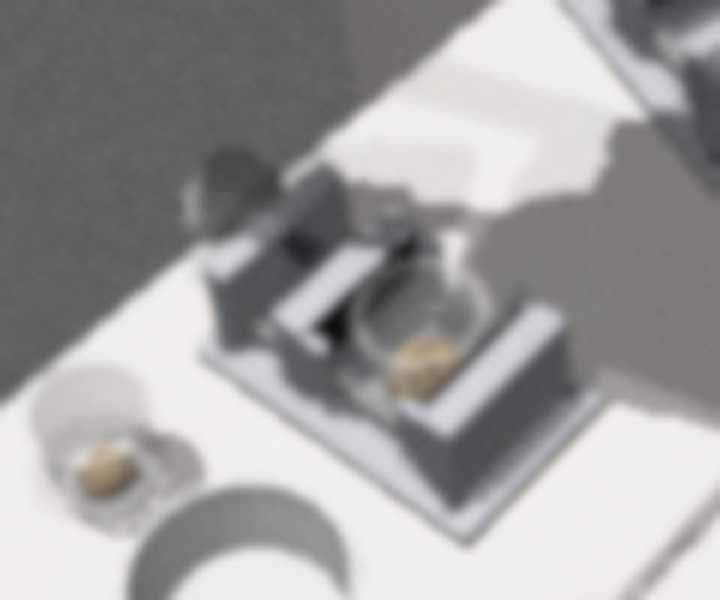

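View pics/w0.png

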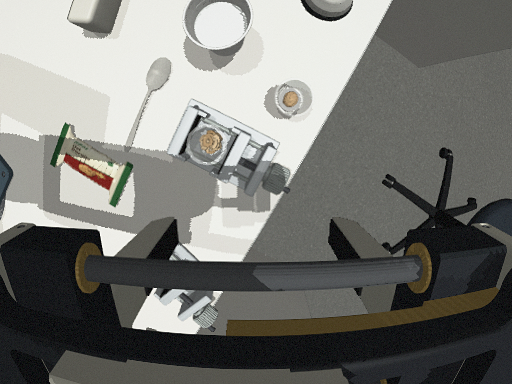

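```bash
python3 - <<'E'
import cv2
im=cv2.imread("pics/w0.png")[90:205,160:305]
cv2.imwrite("pics/wc.png",cv2.resize(im,None,fx=5,fy=5,interpolation=cv2.INTER_CUBIC))
E
```

```text
(no output)
```

View pics/wc.png

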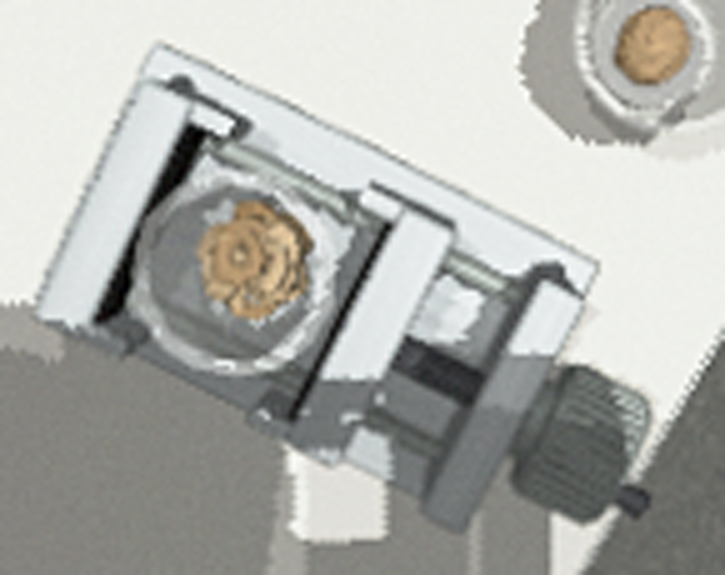

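```bash
cat > h.py <<'E'
import numpy as np
from scipy.optimize import least_squares
def fproj(m,X):
    c=np.asarray(X)@np.array(m["R"]).T+m["t"]; f=192/np.tan(np.radians(m["fov_y"])/2)
    r=np.hypot(c[:,0],c[:,1]); k=f*np.arctan2(r,c[:,2])/r
    return c[:,:2]*k[:,None]+[m["cx"],m["cy"]]
def pproj(m,X):
    c=np.asarray(X)@np.array(m["R"]).T+m["t"]; f=192/np.tan(np.radians(m["fov_y"])/2)
    return c[:,:2]/c[:,2:]*f+[m["cx"],m["cy"]]
def W(p,L):
    L=np.atleast_2d(L)/1000.; c,s=np.cos(p[2]),np.sin(p[2])
    return np.c_[p[0]+c*L[:,0]-s*L[:,1],p[1]+s*L[:,0]+c*L[:,1],L[:,2]]
E
python3 - <<'E'
from h import *
from workcell import env
mw=env.camera_model("wrist"); ms=env.camera_model("scene")
uw=np.array([[160,43],[598,265]])/5+[160,90]; Lw=[[50,-38,8],[-78,-38,8]]
# scene crop: near corner (+50,-38?) left corner
us=np.array([[468,543],[605,398],[203,352]])/6+[150,185]; Ls=[[50,-38,8],[50,38,8],[-78,-38,8]]
for name,f in (("w",lambda p:(fproj(mw,W(p,Lw))-uw).ravel()),("s",lambda p:(pproj(ms,W(p,Ls))-us).ravel()),
 ("both",lambda p:np.r_[(fproj(mw,W(p,Lw))-uw).ravel(),(pproj(ms,W(p,Ls))-us).ravel()])):
    r=least_squares(f,[.6,.25,3.3]); p=r.x; print(name,p,r.fun.round(1))
    print(" rimtop",W(p,[-89,0,61]))
print("rim/faces crop",(fproj(mw,W(p,[[-78,0,61],[-100,0,61],[-100,0,44],[-100,17,44],[-100,-17,44],[0,0,53]]))-[160,90])*5)
for a in np.arange(0,6.3,.4):
    y,z=10.5*np.sin(a),44+10.5*np.cos(a)
    print(a.round(1),((fproj(mw,W(p,[[-112,y,z],[-106,y,z]]))-[160,90])*5).round().tolist(), ((pproj(ms,W(p,[-106,y,z]))-[150,185])*6).round().tolist())
E
```

```text
w [0.33296458 0.37234369 3.42974524] [-1.  -0.5  1.   0.5]
 rimtop [[0.41829516 0.39763584 0.061     ]]
s [0.32841183 0.37227686 3.42576564] [-0.1  0.3  1.3 -0.  -1.2 -0.5]
 rimtop [[0.41384239 0.39722923 0.061     ]]
both [0.33134925 0.37218169 3.42212806] [-1.7 -1.4 -0.   0.3 -1.  -0.7  0.5 -0.9 -1.8 -1.5]
 rimtop [[0.41687001 0.39682313 0.061     ]]
rim/faces crop [[536.62052011 437.69828036]
 [622.54515235 482.9311159 ]
 [615.11746947 466.18007082]
 [580.21554626 527.81262534]
 [650.36605883 403.57864048]
 [229.09585512 271.86243275]]
0.0 [[665.0, 500.0], [642.0, 488.0]] [[197.0, 156.0]]
0.4 [[656.0, 515.0], [633.0, 503.0]] [[206.0, 150.0]]
0.8 [[647.0, 525.0], [625.0, 513.0]] [[213.0, 149.0]]
1.2 [[641.0, 529.0], [619.0, 517.0]] [[219.0, 152.0]]
1.6 [[637.0, 527.0], [615.0, 516.0]] [[222.0, 158.0]]
2.0 [[637.0, 519.0], [616.0, 508.0]] [[221.0, 167.0]]
2.4 [[641.0, 507.0], [619.0, 496.0]] [[218.0, 177.0]]
2.8 [[647.0, 492.0], [625.0, 481.0]] [[211.0, 187.0]]
3.2 [[655.0, 477.0], [634.0, 466.0]] [[203.0, 195.0]]
3.6 [[663.0, 464.0], [642.0, 452.0]] [[195.0, 200.0]]
4.0 [[672.0, 454.0], [650.0, 443.0]] [[187.0, 201.0]]
4.4 [[678.0, 450.0], [656.0, 439.0]] [[182.0, 198.0]]
4.8 [[681.0, 452.0], [659.0, 440.0]] [[179.0, 191.0]]
5.2 [[681.0, 460.0], [659.0, 448.0]] [[180.0, 182.0]]
5.6 [[678.0, 473.0], [655.0, 461.0]] [[184.0, 171.0]]
6.0 [[671.0, 489.0], [648.0, 477.0]] [[191.0, 161.0]]
```

Careful with the scale: shifts go in shares of 0.25 m and turns go in shares of pi rad. That gives: 0.08 m / 0.25 = 0.32, 0.05 m / 0.25 = 0.2, 0.15 rad / 3.1416 = 0.0477.

```bash
python3 steer.py '{"dx":[0, 0, -0.016, -0.016, -0.016, -0.016, -0.016, -0.016, -0.016, -0.016, -0.016, -0.016], "dy":[0.04, 0.08, 0.104, 0.104, 0.104, 0.104, 0.104, 0.104, 0.104, 0.104, 0.104, 0.104], "dz":[0.04, 0.08, 0.12, 0.16, 0.2, 0.24, 0.28, 0.32, 0.32, 0.32, 0.32, 0.32], "ax":[0, 0, 0, 0, 0, 0, 0, 0, 0, 0, 0, 0], "ay":[0, 0, 0, 0, 0, 0, 0, 0, 0, 0, 0, 0], "az":[0.0477, 0.0955, 0.1432, 0.191, 0.2387, 0.2865, 0.3342, 0.382, 0.4297, 0.4775, 0.5252, 0.573], "jaw":[0, 0, 0, 0, 0, 0, 0, 0, 0, 0, 0, 0]}'; python3 steer.py '{"dx":[0, 0, 0], "dy":[0, 0, 0], "dz":[0, 0, 0], "ax":[0, 0, 0], "ay":[0, 0, 0], "az":[0.0477, 0.0828, 0.0828], "jaw":[0, 0, 0]}'
python3 - <<'E'
from workcell import env
import cv2
from h import *
m=env.camera_model("wrist"); im=env.grab_frame("wrist"); cv2.imwrite("pics/w1.png",im)
s=env.sense(); print(s["time"],s["tcp_pos"],s["tcp_rot"],s["ft_force"],s["width"])
p=[.3313,.3722,3.422]; print(fproj(m,W(p,[[-89,0,61],[-100,0,44],[-78,38,8],[-78,-38,8]])),fproj(m,[s["tcp_pos"]]))
np.savez("m1.npz",**m)
E
```

```text
time: 1.35
tcp_pos: [0.4164, 0.3976, 0.1382]
tcp_rot: [0.0, 0.965, 0.264, -0.0]
ft_force: [0.0, -0.3, 0.6]
width: 0.0026
grip_force: 0.0
time: 1.65
tcp_pos: [0.4165, 0.3976, 0.1383]
tcp_rot: [0.0, 0.99, 0.139, -0.0]
ft_force: [0.1, 0.2, -0.4]
width: 0.0006
grip_force: 0.0
1.7 [0.4165045  0.39759529 0.13836605] [ 1.27646936e-04  9.90055343e-01  1.40678061e-01 -2.90863496e-04] [ 0.03754195  0.47502532 -0.21022029] 2.6393975334818433e-05
[[253.99209777 197.37312356]
 [253.93941471 180.45393494]
 [290.55388219 193.79224346]
 [217.23475571 193.91053595]] [[252.87670729 231.99959562]]
```

View pics/w1.png

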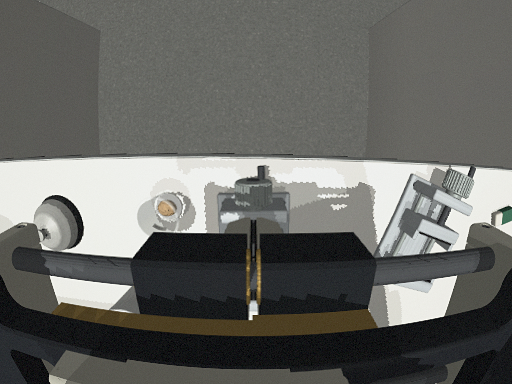

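```bash
python3 - <<'E'
import cv2
im=cv2.imread("pics/w1.png")[155:255,195:315]
cv2.imwrite("pics/w1c.png",cv2.resize(im,None,fx=6,fy=6,interpolation=cv2.INTER_CUBIC))
from h import *
m=dict(np.load("m1.npz"))
c=lambda X:((fproj(m,X)-[195,155])*6).round().tolist()
for p in ([.333,.37234,3.4297],[.3313,.3722,3.422]):
    print(c(W(p,[[-100,17,44],[-100,-17,44],[-100,0,61],[-78,0,61],[-78,38,8],[-78,-38,8]])))
for a in np.arange(0,6.3,.4):
    y,z=10.5*np.sin(a),44+10.5*np.cos(a); print(a.round(1),c(W(p,[[-112,y,z],[-100,y,z]])))
E
```

```text
[[465.0, 141.0], [237.0, 143.0], [351.0, 167.0], [352.0, 317.0], [572.0, 222.0], [132.0, 226.0]]
[[467.0, 153.0], [240.0, 153.0], [354.0, 179.0], [354.0, 328.0], [573.0, 233.0], [133.0, 233.0]]
0.0 [[354.0, 86.0], [354.0, 168.0]]
0.4 [[382.0, 85.0], [382.0, 167.0]]
0.8 [[406.0, 82.0], [406.0, 163.0]]
1.2 [[421.0, 78.0], [420.0, 158.0]]
1.6 [[424.0, 73.0], [424.0, 152.0]]
2.0 [[417.0, 69.0], [416.0, 147.0]]
2.4 [[400.0, 65.0], [400.0, 142.0]]
2.8 [[376.0, 63.0], [376.0, 139.0]]
3.2 [[349.0, 62.0], [350.0, 138.0]]
3.6 [[323.0, 63.0], [323.0, 140.0]]
4.0 [[301.0, 66.0], [302.0, 143.0]]
4.4 [[287.0, 70.0], [287.0, 148.0]]
4.8 [[283.0, 75.0], [283.0, 154.0]]
5.2 [[290.0, 79.0], [290.0, 160.0]]
5.6 [[307.0, 83.0], [308.0, 165.0]]
6.0 [[333.0, 86.0], [333.0, 168.0]]
```

View pics/w1c.png

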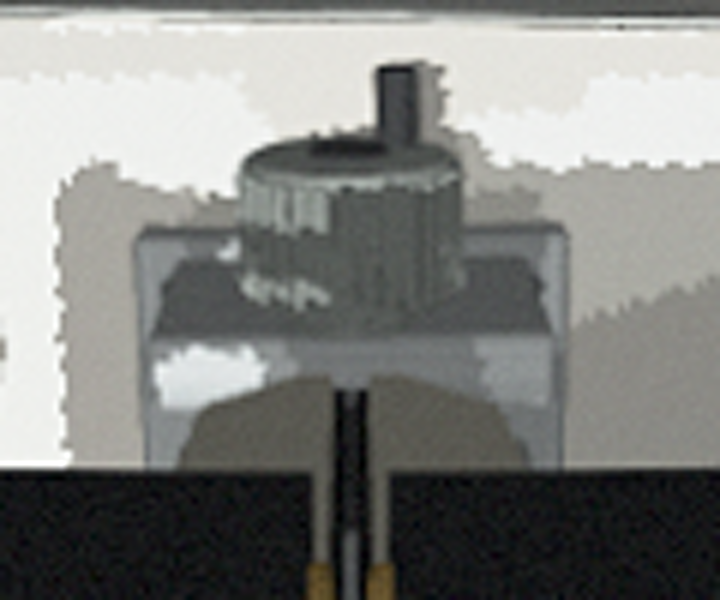

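Converted, 0.074 m / 0.25 = 0.296, 0.072 m / 0.25 = 0.288.

```bash
python3 steer.py '{"dx":[0, 0, 0, 0, 0], "dy":[0, 0, 0.004, 0.004, 0.004], "dz":[0.12, 0.24, 0.288, 0.296, 0.296], "ax":[0, 0, 0, 0, 0], "ay":[0, 0, 0, 0, 0], "az":[0, 0, 0, 0, 0], "jaw":[0, 0, 0, 0, 0]}'; for i in 1 2; do python3 steer.py '{"dx":[0, 0], "dy":[0, 0], "dz":[0.004, 0.004], "ax":[0, 0], "ay":[0, 0], "az":[0, 0], "jaw":[0, 0]}'; done
```

```text
time: 2.2
tcp_pos: [0.4173, 0.3969, 0.065]
tcp_rot: [-0.0, 0.99, 0.14, 0.0]
ft_force: [-0.0, 0.1, 0.0]
width: 0.0005
grip_force: 0.0
time: 2.4
tcp_pos: [0.4177, 0.3972, 0.0649]
tcp_rot: [-0.0, 0.99, 0.14, 0.001]
ft_force: [-0.7, 0.1, -0.2]
width: 0.0006
grip_force: 0.0
time: 2.6
tcp_pos: [0.4172, 0.3969, 0.0631]
tcp_rot: [-0.0, 0.99, 0.14, 0.0]
ft_force: [0.8, 0.4, 0.4]
width: 0.0002
grip_force: 0.0
```

Converted, 0.001 m / 0.25 = 0.004.

```bash
for i in 1 2 3; do python3 steer.py '{"dx":[0, 0], "dy":[0, 0], "dz":[0.004, 0.004], "ax":[0, 0], "ay":[0, 0], "az":[0, 0], "jaw":[0, 0]}' | egrep 'tcp_pos|force:'; done
```

```text
tcp_pos: [0.4169, 0.3967, 0.0616]
ft_force: [0.1, -0.7, -0.2]
grip_force: 0.0
tcp_pos: [0.4171, 0.3968, 0.0611]
ft_force: [-1.3, -0.7, 3.2]
grip_force: 1.9
tcp_pos: [0.4171, 0.3968, 0.0609]
ft_force: [-2.1, -2.6, 10.1]
grip_force: 5.1
```

Converted, 0.012 m / 0.25 = 0.048, 0.009 m / 0.25 = 0.036.

```bash
cat > pin.py <<'E'
from workcell import env
import cv2
from h import *
m=env.camera_model("wrist"); im=env.grab_frame("wrist")
import sys; cv2.imwrite(f"pics/{sys.argv[1]}.png",im)
g=im.max(2).astype(float); p=[.3313,.3722,3.422]
A=np.arange(0,2*np.pi,.05); sc=[]
for a in A:
    def box(w,x0,x1):
        # sample lines along pin at lateral offsets w (mm, clamp y)
        y,z=10.5*np.sin(a),44+10.5*np.cos(a)
        L=[[x,y+w,z] for x in np.linspace(x0,x1,8)]
        q=fproj(m,W(p,L)).astype(np.float32)
        return cv2.remap(g.astype(np.float32),q[:,0],q[:,1],cv2.INTER_LINEAR).mean()
    sc.append(np.mean([box(w,-111,-105) for w in(-2.5,0,2.5)])-.5*(box(-6,-111,-105)+box(6,-111,-105))-0*a+0.5*(np.mean([box(w,-111,-105) for w in(0,)])-box(0,-118,-114)))
sc=np.array(sc); i=np.argsort(sc)[:8]; s=env.sense()
print(round(s["time"],2),"pin:",[(A[k].round(2),sc[k].round()) for k in i])
E
python3 steer.py '{"dx":[0, 0, 0, 0], "dy":[0.012, 0.024, 0.036, 0.048], "dz":[0, 0.0012, 0.0028, 0.0048], "ax":[0, 0, 0, 0], "ay":[0, 0, 0, 0], "az":[0, 0, 0, 0], "jaw":[0, 0, 0, 0]}'; python3 steer.py '{"dx":[0, 0], "dy":[0, 0], "dz":[-0.032, -0.032], "ax":[0, 0], "ay":[0, 0], "az":[0, 0], "jaw":[0, 0]}'|grep force:; python3 - <<'E'
import sys; sys.argv=["","w2"]; exec(open("pin.py").read())
p0=np.array(p); i2=cv2.imread("pics/w1.png").max(2).astype(float)
E
```

```text
time: 3.6
tcp_pos: [0.4206, 0.3855, 0.059]
tcp_rot: [-0.0, 0.99, 0.14, 0.001]
ft_force: [-0.5, 1.1, 1.0]
width: 0.0007
grip_force: 0.6
ft_force: [0.8, -0.2, 0.9]
grip_force: 0.0
3.85 pin: [(np.float64(3.05), np.float64(-202.0)), (np.float64(3.1), np.float64(-188.0)), (np.float64(3.0), np.float64(-186.0)), (np.float64(2.85), np.float64(-176.0)), (np.float64(2.9), np.float64(-171.0)), (np.float64(2.95), np.float64(-168.0)), (np.float64(2.8), np.float64(-166.0)), (np.float64(3.15), np.float64(-154.0))]
```

```bash
python3 - <<'E'
import cv2
im=cv2.imread("pics/w2.png")[90:250,180:330]
cv2.imwrite("pics/w2c.png",cv2.resize(im,None,fx=3.7,fy=3.7,interpolation=cv2.INTER_CUBIC))
E
```

```text
(no output)
```

View pics/w2c.png

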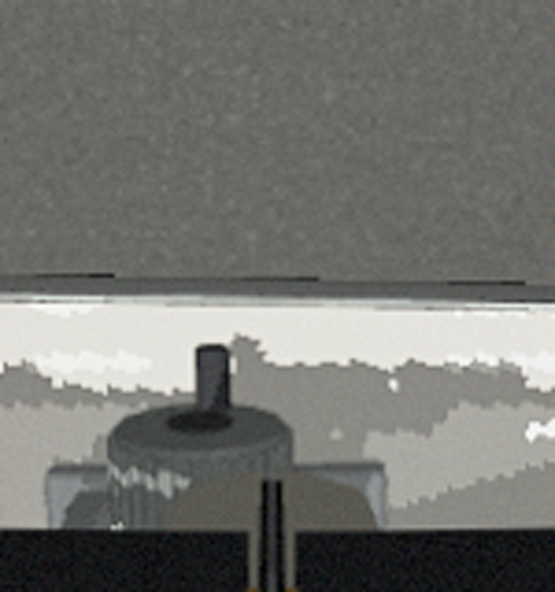

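Converted, -0.024 m / 0.25 = -0.096, -0.02 m / 0.25 = -0.08.

```bash
python3 steer.py '{"dx":[0, 0, 0, 0, 0, 0, 0, 0, 0, 0, 0, 0], "dy":[-0.048, -0.096, -0.096, -0.096, -0.08, -0.064, -0.048, -0.032, -0.016, 0, 0, 0], "dz":[0, 0, 0.024, 0.0352, 0.0316, 0.0292, 0.0284, 0.0292, 0.0316, 0.0352, 0.016, 0], "ax":[0, 0, 0, 0, 0, 0, 0, 0, 0, 0, 0, 0], "ay":[0, 0, 0, 0, 0, 0, 0, 0, 0, 0, 0, 0], "az":[0, 0, 0, 0, 0, 0, 0, 0, 0, 0, 0, 0], "jaw":[0, 0, 0, 0, 0, 0, 0, 0, 0, 0, 0, 0]}'; python3 pin.py w3
```

```text
time: 5.05
tcp_pos: [0.4199, 0.3851, 0.0662]
tcp_rot: [0.0, 0.99, 0.139, -0.0]
ft_force: [-0.9, 0.3, 0.5]
width: 0.0003
grip_force: 0.0
5.1 pin: [(np.float64(4.75), np.float64(-205.0)), (np.float64(4.8), np.float64(-205.0)), (np.float64(4.85), np.float64(-202.0)), (np.float64(4.7), np.float64(-202.0)), (np.float64(4.9), np.float64(-198.0)), (np.float64(4.65), np.float64(-197.0)), (np.float64(4.95), np.float64(-193.0)), (np.float64(4.6), np.float64(-192.0))]
```

Converted, -0.024 m / 0.25 = -0.096, -0.02 m / 0.25 = -0.08.

```bash
python3 steer.py '{"dx":[0, 0, 0, 0, 0, 0, 0, 0, 0, 0, 0, 0], "dy":[-0.048, -0.096, -0.096, -0.096, -0.08, -0.064, -0.048, -0.032, -0.016, 0, 0, 0], "dz":[0, 0, 0.024, 0.0352, 0.0316, 0.0292, 0.0284, 0.0292, 0.0316, 0.0352, 0.016, 0], "ax":[0, 0, 0, 0, 0, 0, 0, 0, 0, 0, 0, 0], "ay":[0, 0, 0, 0, 0, 0, 0, 0, 0, 0, 0, 0], "az":[0, 0, 0, 0, 0, 0, 0, 0, 0, 0, 0, 0], "jaw":[0, 0, 0, 0, 0, 0, 0, 0, 0, 0, 0, 0]}'; python3 pin.py w4
```

```text
time: 6.3
tcp_pos: [0.4199, 0.3851, 0.0662]
tcp_rot: [0.0, 0.99, 0.139, -0.0]
ft_force: [-0.1, -0.1, -0.6]
width: 0.0004
grip_force: 0.0
6.35 pin: [(np.float64(6.0), np.float64(-159.0)), (np.float64(5.95), np.float64(-158.0)), (np.float64(6.05), np.float64(-153.0)), (np.float64(6.1), np.float64(-148.0)), (np.float64(5.9), np.float64(-147.0)), (np.float64(6.15), np.float64(-145.0)), (np.float64(5.85), np.float64(-142.0)), (np.float64(6.2), np.float64(-140.0))]
```

Converted, -0.024 m / 0.25 = -0.096, -0.02 m / 0.25 = -0.08.

```bash
for n in 5 6; do python3 steer.py '{"dx":[0, 0, 0, 0, 0, 0, 0, 0, 0, 0, 0, 0], "dy":[-0.048, -0.096, -0.096, -0.096, -0.08, -0.064, -0.048, -0.032, -0.016, 0, 0, 0], "dz":[0, 0, 0.024, 0.0352, 0.0316, 0.0292, 0.0284, 0.0292, 0.0316, 0.0352, 0.016, 0], "ax":[0, 0, 0, 0, 0, 0, 0, 0, 0, 0, 0, 0], "ay":[0, 0, 0, 0, 0, 0, 0, 0, 0, 0, 0, 0], "az":[0, 0, 0, 0, 0, 0, 0, 0, 0, 0, 0, 0], "jaw":[0, 0, 0, 0, 0, 0, 0, 0, 0, 0, 0, 0]}' | egrep 'pos|ft_f'; python3 pin.py w$n; done
```

```text
tcp_pos: [0.4199, 0.3851, 0.0662]
ft_force: [-0.2, 1.5, -0.1]
7.6 pin: [(np.float64(1.95), np.float64(-189.0)), (np.float64(1.9), np.float64(-189.0)), (np.float64(2.0), np.float64(-186.0)), (np.float64(1.85), np.float64(-185.0)), (np.float64(2.05), np.float64(-183.0)), (np.float64(1.8), np.float64(-180.0)), (np.float64(2.1), np.float64(-180.0)), (np.float64(1.15), np.float64(-179.0))]
tcp_pos: [0.4199, 0.3851, 0.0662]
ft_force: [0.2, -0.1, -1.0]
8.85 pin: [(np.float64(3.1), np.float64(-196.0)), (np.float64(3.15), np.float64(-190.0)), (np.float64(3.05), np.float64(-182.0)), (np.float64(3.0), np.float64(-168.0)), (np.float64(3.2), np.float64(-167.0)), (np.float64(2.95), np.float64(-163.0)), (np.float64(2.9), np.float64(-163.0)), (np.float64(3.25), np.float64(-152.0))]
```

Converted, -0.024 m / 0.25 = -0.096, -0.02 m / 0.25 = -0.08.

```bash
for n in 7 8; do python3 steer.py '{"dx":[0, 0, 0, 0, 0, 0, 0, 0, 0, 0, 0, 0], "dy":[-0.048, -0.096, -0.096, -0.096, -0.08, -0.064, -0.048, -0.032, -0.016, 0, 0, 0], "dz":[0, 0, 0.024, 0.0352, 0.0316, 0.0292, 0.0284, 0.0292, 0.0316, 0.0352, 0.016, 0], "ax":[0, 0, 0, 0, 0, 0, 0, 0, 0, 0, 0, 0], "ay":[0, 0, 0, 0, 0, 0, 0, 0, 0, 0, 0, 0], "az":[0, 0, 0, 0, 0, 0, 0, 0, 0, 0, 0, 0], "jaw":[0, 0, 0, 0, 0, 0, 0, 0, 0, 0, 0, 0]}' | egrep 'ft_f'; python3 pin.py w$n; done
python3 steer.py '{"dx":[0, 0, 0, 0], "dy":[0, 0, 0, 0], "dz":[-0.08, -0.2, -0.28, -0.28], "ax":[0, 0, 0, 0], "ay":[0, 0, 0, 0], "az":[0, 0, 0, 0], "jaw":[0, 0, 0, 0]}'; python3 pin.py w9;  python3 - <<'E'
import cv2
im=cv2.imread("pics/w9.png")[150:270,180:330]
cv2.imwrite("pics/w9c.png",cv2.resize(im,None,fx=5,fy=5,interpolation=cv2.INTER_CUBIC))
E
```

```text
ft_force: [-0.4, 0.5, 0.2]
10.1 pin: [(np.float64(4.75), np.float64(-200.0)), (np.float64(4.8), np.float64(-200.0)), (np.float64(4.85), np.float64(-198.0)), (np.float64(4.7), np.float64(-197.0)), (np.float64(4.9), np.float64(-194.0)), (np.float64(4.65), np.float64(-193.0)), (np.float64(4.95), np.float64(-189.0)), (np.float64(4.6), np.float64(-189.0))]
ft_force: [-0.7, 0.3, -0.6]
11.35 pin: [(np.float64(6.05), np.float64(-160.0)), (np.float64(6.1), np.float64(-159.0)), (np.float64(6.0), np.float64(-155.0)), (np.float64(6.15), np.float64(-149.0)), (np.float64(5.95), np.float64(-146.0)), (np.float64(5.85), np.float64(-142.0)), (np.float64(5.9), np.float64(-141.0)), (np.float64(6.2), np.float64(-139.0))]
time: 11.75
tcp_pos: [0.422, 0.3865, 0.1394]
tcp_rot: [-0.001, 0.99, 0.14, 0.003]
ft_force: [0.6, -0.7, 0.6]
width: 0.0007
grip_force: 0.0
11.8 pin: [(np.float64(6.05), np.float64(-220.0)), (np.float64(6.0), np.float64(-218.0)), (np.float64(6.1), np.float64(-205.0)), (np.float64(5.95), np.float64(-196.0)), (np.float64(6.15), np.float64(-185.0)), (np.float64(5.9), np.float64(-185.0)), (np.float64(5.85), np.float64(-182.0)), (np.float64(6.2), np.float64(-162.0))]
```

View pics/w9c.png

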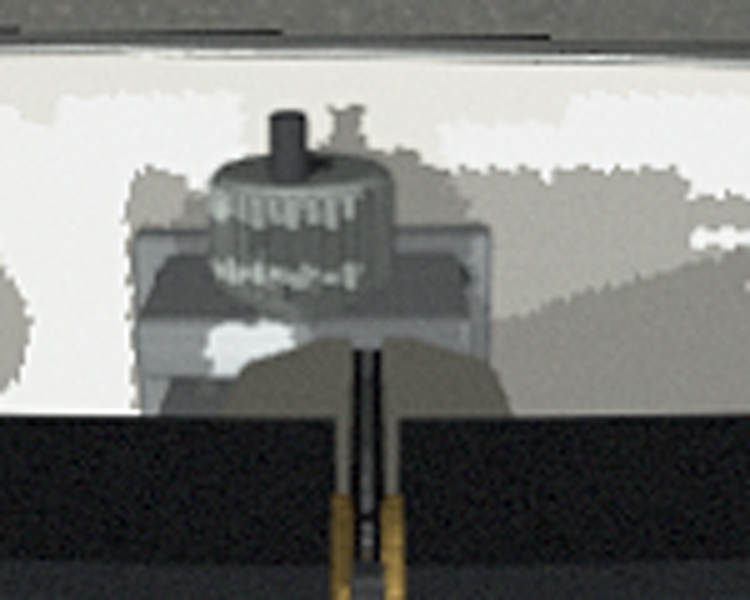

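The last picture shows the pin at crop (288,150), just left of the head's centre at x≈301, with its base on the near, upper part of the face. The pin is therefore nearly straight up for the second time, at about 12.3 rad, and the fingers are clear.

```bash
python3 -c "
from workcell import env
print(env.sign_off())"
```

```text
the job is handed in; nothing more can be done
None
```

I rolled the cup clamp's screw from about 2.4 to about 12.3 rad, two turns from tight and inside the 11.5–13.6 window by the pin's position in the wrist camera, then lifted the fingers clear and handed in at about 12 s; I made no separate final camera check of the cup, the empty clamp or the bystanders, and the hand-in gave no verdict.

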